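# Measure a capacitor on the bench caliper

## Task

Take the blue capacitor from the orange tray and stand it upright on the bed of the bench caliper between its open jaws, without dropping it. Then let go of it and close the sliding jaw by its orange fin until the capacitor is held snugly between both jaws, gently, so that the jaw does not tilt or squeeze the can hard; leave it closed like that, let go, and leave all the other things where they are.

Things in the scene. Friction and masses are not known exactly. Their poses are not given: they have to be found in the camera images.
- caliper: Bench caliper lying flat, bolted to the table: grey base plate 130 x 250 mm, 12 mm thick, its flat top is the bed (z = 12 mm). Origin on the table; the plate spans x -65 to 65 mm and y -145 to 105 mm. A steel beam (18 mm wide, top at z = 36 mm) runs along y at x = 45 mm. Two steel jaws reach from the beam in -x over the bed, from x = 40 mm to -60 mm, between z = 12 and 40 mm; the part is measured between them. z is up, the sliding jaw closes towards +y
- bed (a point): Point on the top of the bed, at x = -25, y = 12, z = 12 mm in the caliper's frame (same axes): a good middle for a part to stand on
- anvil: The fixed jaw at the caliper's +y end; same origin and axes as caliper. Its contact face is an aluminium pad (from x = 22 to -58 mm, z = 14 to 38 mm) that is set somewhere from y = 40 to 60 mm; its setting is not reported and it does not move during the work
- slider (a joint): Position of the sliding jaw along the beam in m: 0 fully open, grows to 0.11 as it closes towards +y. The jaw's contact face is at y = -55 mm + this value (caliper frame); it slides with about 3 N of friction and stays where it is left
- fin (a point): Centre of the orange upright thumb fin on the black slider: 12 mm thick along the beam (y), 26 mm wide (x), from 40 to 88 mm above the table, centre at 64 mm; at x = 45 mm, y = -105 mm + slider value. Push or pinch it to move the slider; the sliding jaw's face is 50 mm ahead of it
- tilt (a joint): Tilt of the sliding jaw in rad about a vertical pivot on the beam: 0 is square, positive when the jaw's tip is pressed back (opened). It is sprung, 30 N m per rad: at a part 70 mm from the beam it yields about 1 mm for 6 N. Beyond 0.03 rad the measurement is spoiled
- jaw: The sliding steel jaw, 12 mm thick, 100 mm long, 28 mm high; its origin is on its pivot (x = 45 mm, y = -61 mm + slider value in the caliper's frame, at table height), y points to the part
- cap_blue_mid (a point): Centre, half-way up, of the blue capacitor: an upright rigid cylinder 30 mm in diameter, 60 mm tall, aluminium top, about 60 g; it is to be measured
- cap_blue: The blue capacitor; origin at the centre of its underside, z along its axis, upward
- cap_black_mid (a point): Centre, half-way up, of the black capacitor, 24 mm in diameter, 45 mm tall: a bystander
- cap_green_mid (a point): Centre, half-way up, of the green capacitor, 36 mm in diameter, 50 mm tall: a bystander
- tray: Low orange tray, 120 x 270 mm, rim 12 mm high, walls 4 mm, floor about 4 mm thick, fixed; the three capacitors stand in it in any order, 85 mm apart along its y. Origin at the centre of its underside
- spool: White spool, 60 mm across, 42 mm tall: a bystander
- driver: Red screwdriver lying on the table: a bystander
- meter: Black hand meter, 150 x 75 x 34 mm: a bystander
- board: Green circuit board, 90 x 130 mm: a bystander
- bin: Small open orange bin, 90 x 110 x 50 mm: a bystander
Not all that is in view belongs to the job. Several things have the shape of the cap_blue; the one meant has the colours described above.

How it is judged:
On the way:
1. the blue capacitor stands upright on the bed between the open jaws, let go (x of cap_blue_mid in the frame of caliper between -0.058 and 0.022 m and z of cap_blue_mid in the frame of caliper between 0.036 and 0.047 m and angle between cap_blue's own z axis and vertical below 0.08 rad and y of cap_blue_mid in the frame of caliper between -0.05 and 0.048 m and contact force between the fingers and cap_blue below 0.05 N and contact force between cap_blue and caliper above 0.1 N and contact force between jaw and cap_blue below 0.3 N and linear speed of cap_blue below 0.02 m/s), for 0.2 s.
At the end, for the whole second after the job is handed in: The blue capacitor stands upright (within 0.08 rad) on the caliper's bed, its centre between x = -58 and 22 mm in the caliper's frame, at rest, pressed by both the sliding jaw and the fixed jaw with more than 0.5 N each, the jaw tilted less than 0.03 rad, and the robot touches nothing (x of cap_blue_mid in the frame of caliper between -0.058 and 0.022 m and z of cap_blue_mid in the frame of caliper between 0.036 and 0.047 m and angle between cap_blue's own z axis and vertical below 0.08 rad and contact force between each of jaw, anvil and cap_blue above 0.5 N and value of joint tilt between -0.03 and 0.03 rad and linear speed of cap_blue below 0.01 m/s).
It fails at once if the sliding jaw tilts more than 0.03 rad either way (value of joint tilt above 0.03 rad or value of joint tilt below -0.03 rad).
It fails at once if a jaw presses the capacitor with more than 15 N (contact force between any of jaw, anvil and cap_blue above 15 N).
It fails at once if the blue capacitor is dropped (falls free faster than 0.6 m/s) (linear speed of cap_blue above 0.6 m/s and contact force between the fingers and cap_blue below 0.01 N).
It fails at once if another thing on the table is moved more than 20 mm (distance of any of cap_black_mid, cap_green_mid, spool, driver, meter, board, bin from where it was at the start of the episode above 0.02 m).
It also fails if it takes over 64 s, if anything falls off the work surface, if the arm or the gripper's body presses on something with over 40 N, if the wrist force passes 120 N, or if a joint passes its speed limit or range.

## Robot

A 7-joint arm with a two-finger parallel gripper is mounted at the origin on the work surface. World frame = base frame: x ahead of the robot, y to its left, z up, the work surface at z = 0. Lengths are in m, angles in rad, forces in N, time in s.
With the tool pointing down it reaches from about 0.425 to 0.925 m from the base axis. Payload 6.8 kg.
Tool frame: the origin (TCP) lies at the centre of the arm's flange, where the gripper is bolted on; the fingertips stand 173 mm ahead of it and the grasp point (between the pads) lies 155 mm ahead of it; z points along the fingers, y is the direction in which the jaws open and shut (so a half turn about z gives the same grasp; the last joint's range is limited). The gripper opens to 85 mm and grips with 20 to 120 N. Pads are 22 mm wide; open, the fingers measure 114 mm over their backs; the gripper's body (76 mm by 85 mm) begins 54 mm behind the grasp point. The pads swing forward as they close: fully open they stand 13 mm farther back than shut.
Start: joints at [-1.228, 0.477, 0.022, 1.555, -0.011, 1.109, -0.083], TCP at [0.294, 0.608, 0.405] pointing down, gripper open.
Joint ranges: [-2.96, 2.96], [-0.34, 2.1], [-1.41, 1.46], [0.24, 2.44], [-1.37, 4.51], [0.17, 1.92], [-2.96, 2.96]. Speed limits (rad/s): [2.39, 2.39, 3.14, 3.14, 3.14, 3.14, 3.14].

## Interface

Orientations are given as a rotation vector (axis times angle).
In Python, from bench import readout, grab_frame, camera_model, r gives the robot as it stands.
- The arm moves only by the tool apply_moves, never from a script. Its argument "deltas" is a list of rows, each an object with "xyz": the shift along the world's x, y, z in m, a list of three; "turn": the turn about the world's z in rad. In form: [{"xyz": [dx, dy, dz], "turn": turn}, ...]. A call has 1 to 12 rows; each row shifts and turns the commanded pose from where the row before left it; what a row does not reach is not made up. A row lasts 1/12 s, in which the tool goes at most 41.7 mm and 7.16 degrees, less where a joint would pass 70% of its speed; a pose out of reach is approached as far as the arm can. A call with a gripper value outside its range is refused whole. "claw" is the gripper's target within -1 to 1 (shut at 1, half-way at 0, fully open at -1), set as the call begins (left out, the last holds). The fingers move at their own pace and stop on an object; "squeeze" is the grip in N (left out, the last holds). Time passes only in rows, so rows that do not move let the fingers close. It gives the time, the measured TCP pose, the force and the opening at its end, in the units of the state.
- readout.get_obs(): the state, without advancing time (a new reading comes with each control period).
- grab_frame(name): name is "scene" or "top" or "wrist"; returns the picture (480x640x3 uint8, red, green, blue); there is no depth.
- camera_model(name): a dict with "intrinsics" (3x3 intrinsics, pixels), "R" (3x3) and "t" (3): a world point X has camera coordinates R X + t. Camera axes: x right, y down, z forward; pixel columns grow to the right and rows downward; lengths in m; the calibration is good to about 2 mm. A picture is of the moment at which its call begins: read the wrist's pose just before it. camera_model takes no time and is no camera call; for the wrist camera it gives the pose at the moment of the call.
- r.hand_in(): hands the job in, once; it reports no verdict.
The state is a dict: "clock": time; "joints": joint angles; "qvel": joint speeds; "tau": joint torques, N m; "tcp_pos": TCP position; "orientation": TCP orientation; "contact_force": force on the tool from outside, world axes, zero at the start; "moment": the same for the moment, N m; "grip_width": finger opening in m.
Only numpy, scipy, OpenCV 4.12 (cv2) and the standard library are available. Lean on these libraries where they do the work, as an engineer would, in place of code of your own. Each camera call takes 0.05 s, during which the arm holds its last target.

## Working session

There is one attempt and no reset: what is moved stays moved. The work goes in short steps, Python scripts to look and compute and a tool call to move; the robot and the scene stay as the last step left them, time stands still between calls to the robot, and variables do not carry over. Pictures are saved under pics/ and viewed, and the job is handed in when it is done.

Besides the shell and the picture viewer there is one more tool, called after "Call:" as name([rows], argument=value, ...), one row to a line, values as JSON. apply_moves: Moves the arm, as the interface text tells. Its arguments: {"type":"object","properties":{"deltas":{"type":"array"},"claw":{"type":"number"},"squeeze":{"type":"number"}},"required":["deltas"]}

```bash
mkdir -p pics; ls; python3 - <<'E'
from bench import readout, grab_frame, camera_model, r
import cv2
print(readout.get_obs())
for n in ("scene","top"):
    cv2.imwrite(f"pics/{n}0.png",grab_frame(n)[:,:,::-1]); m=camera_model(n); print(n,m)
E
```

```text
pics
{'clock': 0.0, 'joints': array([-1.22811775,  0.47781623,  0.02234848,  1.55646066, -0.01149821,
        1.10931178, -0.08308289]), 'qvel': array([-0.0001357 ,  0.00209124,  0.0001529 , -0.00208801, -0.00156705,
       -0.00038715,  0.0002855 ]), 'tau': array([-4.83026051e-04, -5.96453047e+01,  1.60757292e+00, -2.81190580e+01,
        1.23606206e-02,  9.24974534e-03,  2.61049968e-05]), 'tcp_pos': array([0.29395012, 0.60732294, 0.40371089]), 'orientation': array([-7.01991332e-01, -3.06187519e+00,  2.90165084e-03]), 'contact_force': array([-0.86045053,  0.12898122,  0.08151303]), 'moment': array([-0.00873343,  0.04288104,  0.01605014]), 'grip_width': 0.08548591203311345}
scene {'intrinsics': array([[449.79917607,   0.        , 318.74493917],
       [  0.        , 449.79917607, 237.86686422],
       [  0.        ,   0.        ,   1.        ]]), 'R': array([[ 0.6125029 ,  0.79021862,  0.01986778],
       [ 0.47848803, -0.35063814, -0.80504789],
       [-0.62919743,  0.50260067, -0.59287703]]), 't': array([-0.36881722, -0.18996354,  1.40059089])}
top {'intrinsics': array([[524.18110321,   0.        , 317.50444966],
       [  0.        , 524.18110321, 236.48007305],
       [  0.        ,   0.        ,   1.        ]]), 'R': array([[ 0.00112528, -0.99951609,  0.03108574],
       [-0.98290232, -0.00682916, -0.18400107],
       [ 0.18412432, -0.03034719, -0.98243437]]), 't': array([0.02096537, 0.54516118, 1.16167833])}
```

View pics/scene0.png

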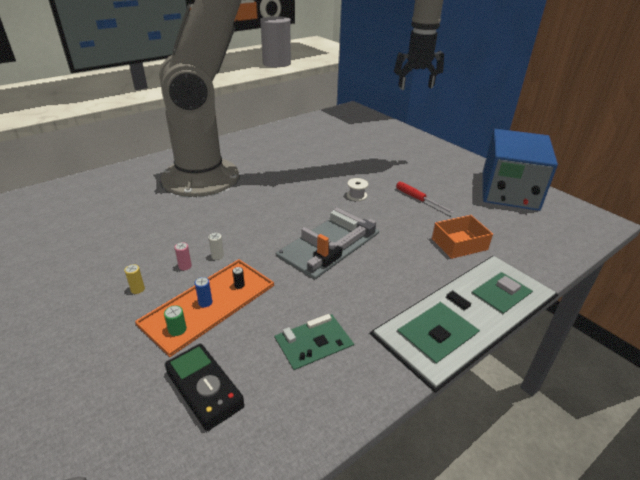

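View pics/top0.png

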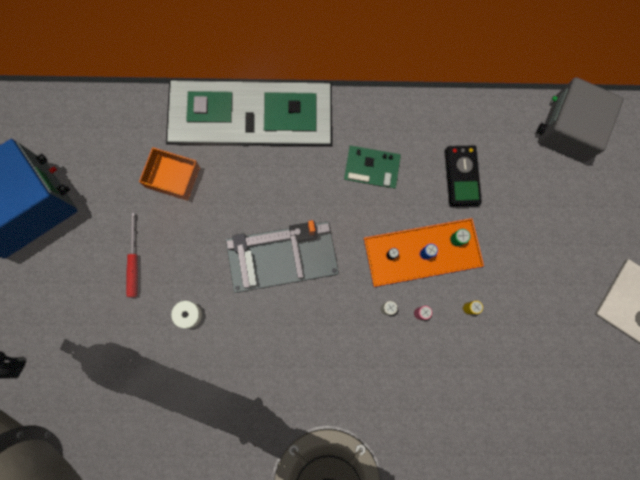

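The blue capacitor could be confused with any of these (scene pixels):
- blue in the tray, (203,292)
- green in the tray, (175,320)
- black in the tray, (238,277)
- loose pink (183,256), white (215,246) and yellow (134,279) cans outside the tray

By the description, it's the blue one in the tray, at (430,252) in the top view. I'll check that in crops.

```bash
cat > h.py <<'E'
import numpy as np, cv2
from bench import readout, grab_frame, camera_model, r
def ray(m,uv,z):
    K,R,t=m["intrinsics"],m["R"],m["t"]
    d=R.T@np.linalg.solve(K,[uv[0],uv[1],1.0]); c=-R.T@t
    return c+d*(z-c[2])/d[2]
def proj(m,X):
    p=m["intrinsics"]@(m["R"]@np.asarray(X)+m["t"]); return p[:2]/p[2]
E
python3 - <<'E'
from h import *
a=cv2.imread("pics/scene0.png")[230:350,120:290]; b=cv2.imread("pics/top0.png")
cv2.imwrite("pics/c1.png",cv2.resize(a,None,fx=4,fy=4,interpolation=cv2.INTER_CUBIC))
cv2.imwrite("pics/c2.png",cv2.resize(b[210:300,215:345],None,fx=6,fy=6,interpolation=cv2.INTER_CUBIC))
cv2.imwrite("pics/c3.png",cv2.resize(b[210:295,360:490],None,fx=6,fy=6,interpolation=cv2.INTER_CUBIC))
for n in("scene","top"):
    im=cv2.imread(f"pics/{n}0.png"); h=cv2.cvtColor(im,cv2.COLOR_BGR2HSV); m=camera_model(n)
    mk=cv2.inRange(h,(108,130,50),(128,255,255))
    k,l,s,c=cv2.connectedComponentsWithStats(mk)
    for i in range(1,k):
        if s[i,4]>20: print(n,"blue",s[i],c[i],ray(m,c[i],.034))
    mk=cv2.inRange(h,(3,150,80),(15,255,255))
    k,l,s,c=cv2.connectedComponentsWithStats(mk)
    for i in range(1,k):
        if s[i,4]>60: print(n,"orange",s[i],c[i])
E
```

```text
scene blue [127   1  11   5  21] [131.71428571   2.76190476] [-2.89385029  0.81017421  0.034     ]
scene blue [357   0  15   5  28] [364.32142857   2.42857143] [-1.94140797  2.46304174  0.034     ]
scene blue [378   0   8  10  25] [381.2    4.72] [-1.78473317  2.51084498  0.034     ]
scene blue [398   0   6  11  27] [401.14814815   4.22222222] [-1.71430574  2.67661891  0.034     ]
scene blue [ 387    0  169  165 7897] [479.92237559  80.82183108] [-0.03391947  1.46072464  0.034     ]
scene blue [405   2   8   7  24] [408.54166667   5.54166667] [-1.63693892  2.68448668  0.034     ]
scene blue [369   6  13  24  59] [375.38983051  17.88135593] [-1.40338489  2.08104548  0.034     ]
scene blue [345   8  28  24 137] [357.00729927  16.75912409] [-1.50663386  1.99210209  0.034     ]
scene blue [382   9  20  20  78] [389.21794872  17.5       ] [-1.35923079  2.1799142   0.034     ]
scene blue [385  24  27  26 168] [396.88095238  34.75595238] [-0.93049207  1.8203927   0.034     ]
scene blue [357  27   7  10  22] [359.31818182  32.45454545] [-1.11003306  1.65873123  0.034     ]
scene blue [362  2
[... 1752 characters left out ...]
15  23 233] [203.7639485  295.21030043] [ 0.52480799 -0.24139734  0.034     ]
scene orange [235   2  22  18 290] [246.56206897  11.51034483]
scene orange [ 433  216   59   42 1736] [461.36463134 236.15034562]
scene orange [317 235  12  22 191] [322.53403141 245.12565445]
scene orange [ 136  260  138   96 4419] [204.58587916 307.19076714]
top blue [421 249   9   9  42] [424.47619048 254.26190476] [ 0.50746113 -0.22825027  0.034     ]
top orange [    0     0   640    85 51050] [325.68191969  39.43238002]
top orange [ 140  148   56   49 1713] [168.78633975 172.74547577]
top orange [ 364  219  120   68 4933] [421.0889925  252.82525846]
top orange [308 221   8  12  69] [311.08695652 226.28985507]
```

View pics/c1.png

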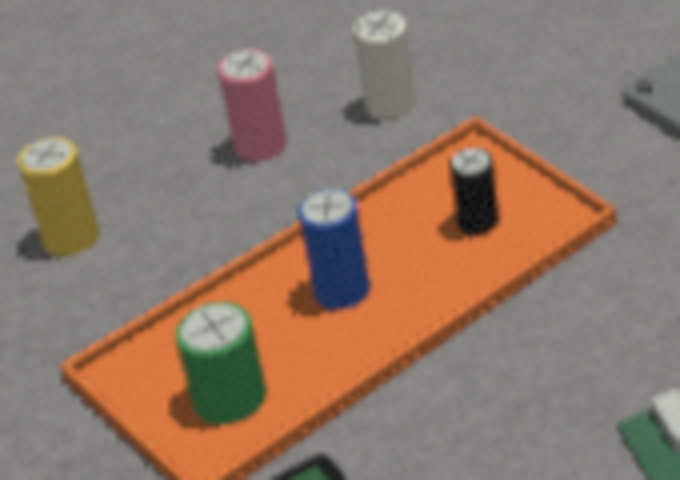

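View pics/c2.png

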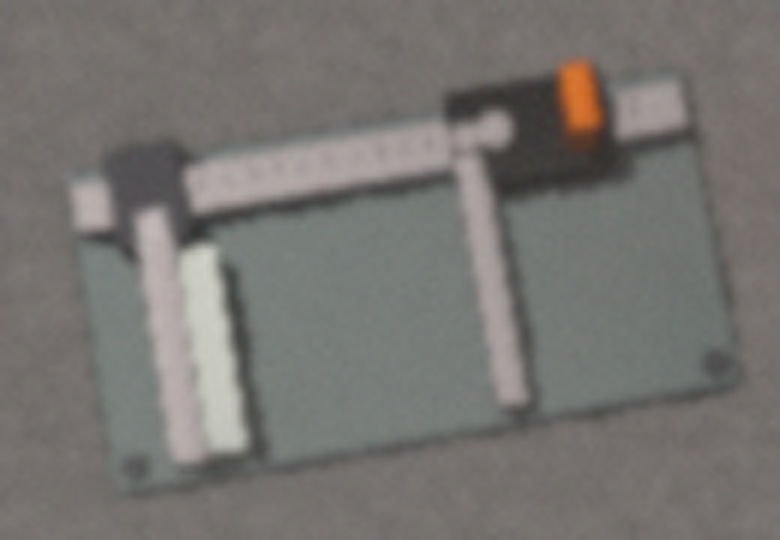

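View pics/c3.png

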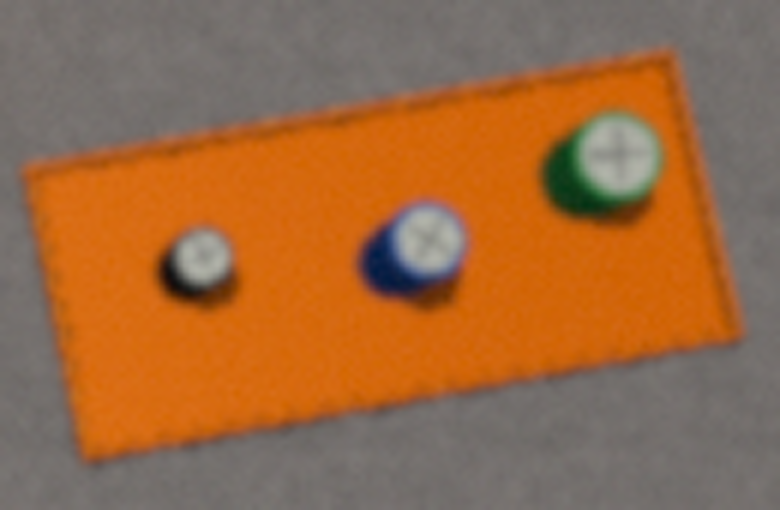

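The crops confirm the choice: the blue can with the aluminium top is in the middle of the tray, with its top at c3 (430,240) and c1 (328,207). In c2 the caliper is open with its fin at (580,100), and the anvil pad is at (215,345). Now I'll measure.

```bash
python3 - <<'E'
from h import *
T=camera_model("top");S=camera_model("scene")
def top(x,y,ox,oy,f=6): return ((x+.5)/f-.5+ox,(y+.5)/f-.5+oy)
print("blue top",ray(T,top(430,240,360,210),.064), ray(S,top(328,207,120,230,4),.064))
print("black",ray(T,top(205,257,360,210),.049),"green",ray(T,top(620,155,360,210),.054))
im=cv2.imread("pics/top0.png");h=cv2.cvtColor(im,cv2.COLOR_BGR2HSV)
mk=cv2.inRange(h,(3,150,80),(15,255,255));mk[:200]=0
c=max(cv2.findContours(mk,0,2)[0],key=cv2.contourArea)
bx=cv2.boxPoints(cv2.minAreaRect(c)); P=np.array([ray(T,p,.012) for p in bx]);print("tray",P[:,:2].round(4),P.mean(0), [np.linalg.norm(P[i]-P[i-1]) for i in range(4)])
C={k:ray(T,top(*v,215,210),.012) for k,v in dict(br=(740,385),tr=(687,70),bl=(118,494),tl=(70,180)).items()}
for k,v in C.items(): print(k,v)
print(np.linalg.norm(C['br']-C['bl']),np.linalg.norm(C['tr']-C['tl']),np.linalg.norm(C['br']-C['tr']),np.linalg.norm(C['bl']-C['tl']))
# Procrustes: caliper (+x,+y)=tl, (-x,+y)=bl
L=np.array([[65,-145],[-65,-145],[65,105],[-65,105]])/1e3
W=np.array([C[k][:2] for k in('tr','br','tl','bl')])
l0=L.mean(0);w0=W.mean(0);U,s,V=np.linalg.svd((L-l0).T@(W-w0));Rm=(U@V).T
o=w0-Rm@l0;yaw=np.arctan2(Rm[1,0],Rm[0,0]);print("origin",o,"yaw",yaw,(W-o-L@Rm.T).round(4))
def toC(p): return Rm.T@(p[:2]-o)
print("fin top",toC(ray(T,top(578,95,215,210),.088)))
print("pad face top edge",[toC(ray(T,top(*q,215,210),.038)) for q in((213,245),(245,450))])
print("jaw face",[toC(ray(T,top(*q,215,210),.040)) for q in((460,180),(500,405))])
for p in((-.025,.012),(.045,-.105),(.045,.02)): print(p,o+Rm@p)
E
```

```text
blue top [ 0.51377673 -0.23710725  0.064     ] [ 0.51621413 -0.23762593  0.064     ]
black [ 0.50904978 -0.15329436  0.049     ] green [ 0.54924166 -0.31513979  0.054     ]
tray [[ 0.551  -0.0879]
 [ 0.6033 -0.3586]
 [ 0.4828 -0.374 ]
 [ 0.4331 -0.1075]] [ 0.51757173 -0.23200809  0.012     ] [np.float64(0.1195564719482662), np.float64(0.2757717440257315), np.float64(0.12143983611925535), np.float64(0.2710257533136089)]
br [ 0.46317298 -0.02628314  0.012     ]
tr [ 0.58964391 -0.00580343  0.012     ]
bl [0.41956512 0.21577885 0.012     ]
tl [0.54325658 0.23840285 0.012     ]
0.2459586463009431 0.24857291402894247 0.12811836264833373 0.12574347646491293
origin [0.50032128 0.12519924] yaw 0.18039525166647222 [[-0.0006 -0.    ]
 [ 0.0008  0.0028]
 [-0.0022 -0.0018]
 [ 0.002  -0.0011]]
fin top [ 0.04640888 -0.09592741]
pad face top edge [array([0.02256211, 0.05045969]), array([-0.05774093,  0.05075678])]
jaw face [array([ 0.03087088, -0.04759258]), array([-0.05800782, -0.04784436])]
(-0.025, 0.012) [0.47357394 0.13251905]
(0.045, -0.105) [0.56342999 0.02997692]
(0.045, 0.02) [0.54100269 0.15294853]
```

```bash
python3 - <<'E'
from h import *
from scipy.spatial.transform import Rotation as Ro
s=readout.get_obs();M=Ro.from_rotvec(s['orientation']).as_matrix();print(M.round(3));print("yaw of tool y",np.arctan2(M[1,1],M[0,1]))
E
```

```text
[[-0.9    0.436 -0.001]
 [ 0.436  0.9   -0.002]
 [-0.    -0.002 -1.   ]]
yaw of tool y 1.1200387712053868
```

Call:
apply_moves([
  {"xyz": [0.01, -0.038, 0], "turn": -0.043},
  {"xyz": [0.01, -0.038, 0], "turn": -0.043},
  {"xyz": [0.01, -0.038, 0], "turn": -0.043},
  {"xyz": [0.01, -0.038, 0], "turn": -0.043},
  {"xyz": [0.01, -0.038, 0], "turn": -0.043},
  {"xyz": [0.01, -0.038, 0], "turn": -0.043},
  {"xyz": [0.01, -0.038, 0], "turn": -0.043},
  {"xyz": [0.01, -0.038, 0], "turn": -0.043},
  {"xyz": [0.01, -0.038, 0], "turn": -0.043},
  {"xyz": [0.01, -0.038, 0], "turn": -0.043},
  {"xyz": [0.01, -0.038, 0], "turn": -0.043},
], claw=-1, squeeze=25)

```text
clock: 1.02
tcp_pos: [0.404, 0.1875, 0.4046]
orientation: [-1.403, -2.811, -0.0]
contact_force: [0.7, -1.1, -0.4]
grip_width: 0.0855
```

Call:
apply_moves([
  {"xyz": [0.01, -0.038, -0.01], "turn": -0.043},
  {"xyz": [0.01, -0.038, -0.01], "turn": -0.043},
  {"xyz": [0.01, -0.038, -0.01], "turn": -0.043},
  {"xyz": [0.01, -0.038, -0.01], "turn": -0.043},
  {"xyz": [0.01, -0.038, -0.01], "turn": -0.043},
  {"xyz": [0.01, -0.038, -0.01], "turn": -0.043},
  {"xyz": [0.01, -0.038, -0.01], "turn": -0.043},
  {"xyz": [0.01, -0.038, -0.01], "turn": -0.043},
  {"xyz": [0.01, -0.038, 0], "turn": -0.043},
  {"xyz": [0.01, -0.038, 0], "turn": -0.043},
  {"xyz": [0, -0.038, 0], "turn": -0.043},
  {"xyz": [0, 0, 0], "turn": 0},
])

```text
clock: 2.02
tcp_pos: [0.5027, -0.2364, 0.3252]
orientation: [2.031, 2.391, -0.006]
contact_force: [0.2, -0.2, 1.4]
grip_width: 0.0849
```

```bash
python3 - <<'E'
from h import *
from scipy.spatial.transform import Rotation as Ro
s=readout.get_obs();M=Ro.from_rotvec(s['orientation']).as_matrix();print(s['clock'],s['tcp_pos'],"yaw",np.arctan2(M[1,1],M[0,1]),M[:,2],s['joints'])
m=camera_model("wrist");im=grab_frame("wrist")[:,:,::-1];cv2.imwrite("pics/w1.png",im)
print(proj(m,[.515,-.2374,.064]),-m["R"].T@m["t"]); np.savez("w1",**m)
E
```

```text
2.0167 [ 0.50272295 -0.23637096  0.32516048] yaw 0.16230004818384972 [ 5.96776237e-04 -5.63623286e-03 -9.99983938e-01] [-0.12067961  0.41862211  0.57083538  1.95074761 -0.28976246  0.85092001
  0.7656772 ]
[334.17482046 253.88557991] [ 0.48983448 -0.15943738  0.29463264]
```

View pics/w1.png

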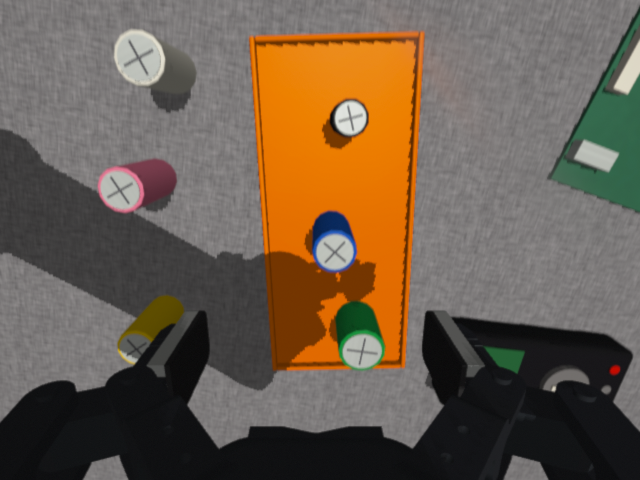

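The wrist view shows the blue can top at (334,252), against a predicted (334,254), so the position agrees to about 1 mm. The can is at about (0.515, -0.2365). I'll move over it and go down.

Call:
apply_moves([
  {"xyz": [0.012, 0, -0.01], "turn": 0.018},
  {"xyz": [0, 0, -0.025], "turn": 0},
  {"xyz": [0, 0, -0.025], "turn": 0},
  {"xyz": [0, 0, -0.02], "turn": 0},
  {"xyz": [0, 0, -0.02], "turn": 0},
  {"xyz": [0, 0, -0.015], "turn": 0},
  {"xyz": [0, 0, -0.007], "turn": 0},
  {"xyz": [0, 0, 0], "turn": 0},
])

```text
clock: 2.73
tcp_pos: [0.5155, -0.2271, 0.2012]
orientation: [-1.994, -2.423, 0.001]
contact_force: [-1.0, 0.2, -0.4]
grip_width: 0.0858
```

```bash
python3 - <<'E'
from h import *
from scipy.spatial.transform import Rotation as Ro
s=readout.get_obs();M=Ro.from_rotvec(s['orientation']).as_matrix();print(s['clock'],s['tcp_pos'],"yaw",np.arctan2(M[1,1],M[0,1]),M[:,2])
m=camera_model("wrist");cv2.imwrite("pics/w2.png",grab_frame("wrist")[:,:,::-1])
cv2.imwrite("pics/s2.png",grab_frame("scene")[180:380,80:340,::-1])
E
```

```text
2.7333 [ 0.51551611 -0.22712223  0.20115608] yaw 0.19338579827854532 [-0.00320537  0.00153529 -0.99999368]
```

View pics/w2.png

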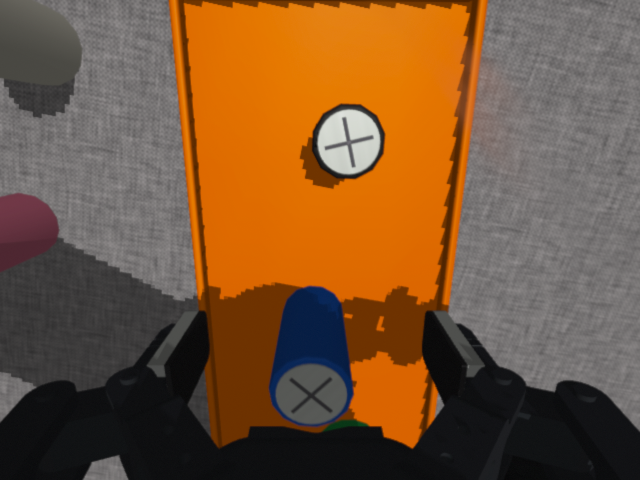

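View pics/s2.png

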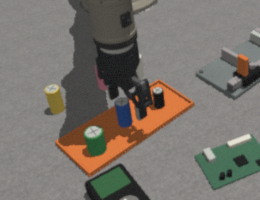

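Call:
apply_moves([
  {"xyz": [0, -0.005, 0], "turn": -0.013},
  {"xyz": [-0.001, -0.0045, 0.001], "turn": 0},
  {"xyz": [0, 0, 0], "turn": 0},
  {"xyz": [0, 0, 0], "turn": 0},
])

```text
clock: 3.17
tcp_pos: [0.5151, -0.2386, 0.2044]
orientation: [2.014, 2.409, 0.001]
contact_force: [-0.4, 0.9, -0.7]
grip_width: 0.0856
```

Call:
apply_moves([
  {"xyz": [0, 0, 0], "turn": 0},
  {"xyz": [0, 0, 0], "turn": 0},
  {"xyz": [0, 0, 0], "turn": 0},
  {"xyz": [0, 0, 0], "turn": 0},
  {"xyz": [0, 0, 0], "turn": 0},
  {"xyz": [0, 0, 0], "turn": 0},
  {"xyz": [0, 0, 0], "turn": 0},
  {"xyz": [0, 0, 0], "turn": 0},
], claw=1, squeeze=25)

```text
clock: 3.83
tcp_pos: [0.5151, -0.2379, 0.2038]
orientation: [-2.014, -2.411, -0.0]
contact_force: [0.3, 0.5, 0.9]
grip_width: 0.0291
```

```bash
python3 - <<'E'
from h import *
s=readout.get_obs();print(s['clock'],s['tcp_pos'],s['grip_width'],s['contact_force'])
cv2.imwrite("pics/w3.png",grab_frame("wrist")[:,:,::-1])
E
```

```text
3.8333 [ 0.51510429 -0.23785037  0.20375403] 0.02913404111487736 [0.31534523 0.49863879 0.93706091]
```

View pics/w3.png

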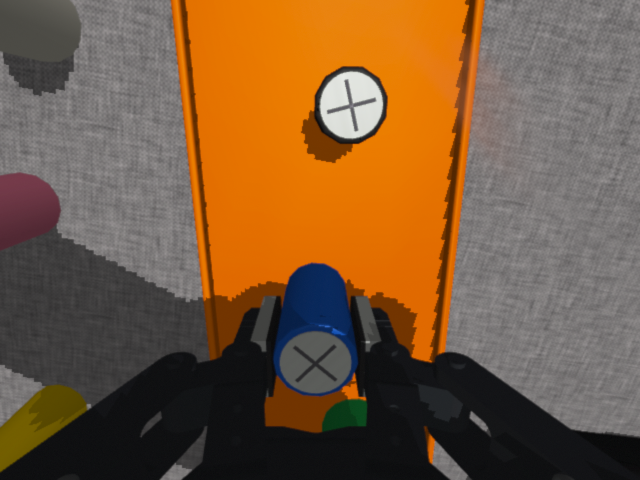

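The can is gripped (width 29 mm) and centred between the pads. Next I'll lift and carry it.

Call:
apply_moves([
  {"xyz": [0, 0, 0.008], "turn": 0},
  {"xyz": [0, 0, 0.02], "turn": 0},
  {"xyz": [0, 0, 0.03], "turn": 0},
  {"xyz": [0, 0, 0.03], "turn": 0},
  {"xyz": [0, 0.005, 0.02], "turn": 0},
  {"xyz": [-0.002, 0.015, 0.012], "turn": 0},
  {"xyz": [-0.003, 0.025, 0], "turn": 0},
  {"xyz": [-0.003, 0.03, 0], "turn": 0},
  {"xyz": [-0.004, 0.032, 0], "turn": 0},
  {"xyz": [-0.004, 0.033, 0], "turn": 0},
  {"xyz": [-0.004, 0.033, 0], "turn": 0},
  {"xyz": [-0.004, 0.033, 0], "turn": 0},
])

```text
clock: 4.88
tcp_pos: [0.4905, -0.0307, 0.3242]
orientation: [2.015, 2.41, 0.001]
contact_force: [1.4, -0.1, -0.5]
grip_width: 0.0294
```

Call:
apply_moves([
  {"xyz": [-0.004, 0.033, 0], "turn": 0},
  {"xyz": [-0.004, 0.033, 0], "turn": 0},
  {"xyz": [-0.004, 0.032, 0], "turn": 0},
  {"xyz": [-0.004, 0.03, 0], "turn": 0},
  {"xyz": [-0.004, 0.025, 0], "turn": 0},
  {"xyz": [-0.003, 0.017, 0], "turn": 0},
  {"xyz": [-0.001, 0.008, 0], "turn": 0},
  {"xyz": [0, 0.003, 0], "turn": 0},
  {"xyz": [0, 0, 0], "turn": 0},
  {"xyz": [0, 0, 0], "turn": 0},
])

```text
clock: 5.72
tcp_pos: [0.4673, 0.1477, 0.3238]
orientation: [2.016, 2.409, -0.0]
contact_force: [-0.2, 0.6, -1.0]
grip_width: 0.0294
```

```bash
python3 - <<'E'
from h import *
from scipy.spatial.transform import Rotation as Ro
s=readout.get_obs();M=Ro.from_rotvec(s['orientation']).as_matrix();print(s['clock'],s['tcp_pos'],s['grip_width'],"yaw",np.arctan2(M[1,1],M[0,1]),M[:,2])
m=camera_model("wrist");np.savez("w4",**m);cv2.imwrite("pics/w4.png",grab_frame("wrist")[:,:,::-1])
E
```

```text
5.7167 [0.46734127 0.14771235 0.32382463] 0.029431110478262502 yaw 0.1771525503358476 [ 1.99748564e-04 -5.31187354e-04 -9.99999839e-01]
```

View pics/w4.png

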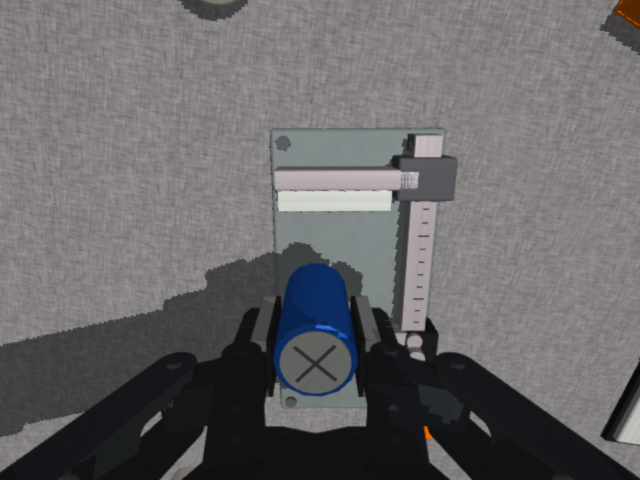

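The wrist view shows the can held upright and the caliper square to the gripper. The pad's front edge runs from (279,211) to (391,209). I'll refine the anvil position from it.

```bash
python3 - <<'E'
from h import *
m=dict(np.load("w4.npz"));o=np.array([.50032,.1252]);y=.1804;Rm=np.array([[np.cos(y),-np.sin(y)],[np.sin(y),np.cos(y)]])
f=lambda p,z:(ray(m,p,z)[:2],(Rm.T@(ray(m,p,z)[:2]-o)).round(4))
print("padL",f((279,211),.038),"padR",f((391,209),.038))
print("plate far corners",f((271,129),.012),f((446,129),.012))
print("TCP in cal",Rm.T@(readout.get_obs()['tcp_pos'][:2]-o))
E
```

```text
padL (array([0.43777038, 0.16469308]), array([-0.0544,  0.0501])) padR (array([0.51534453, 0.18003931]), array([0.0246, 0.0513]))
plate far corners (array([0.42148867, 0.21791338]), array([-0.0609,  0.1054])) (array([0.5470588 , 0.24036874]), array([0.0666, 0.1049]))
TCP in cal [-0.02843006  0.02788477]
```

The anvil face is at caliper y ≈ 50.5 mm in both views. I'll descend, moving +5 mm in x.

Call:
apply_moves([
  {"xyz": [0.003, 0.001, -0.01], "turn": 0},
  {"xyz": [0.002, 0, -0.02], "turn": 0},
  {"xyz": [0, 0, -0.025], "turn": 0},
  {"xyz": [0, 0, -0.025], "turn": 0},
  {"xyz": [0, 0, -0.015], "turn": 0},
  {"xyz": [0, 0, -0.008], "turn": 0},
  {"xyz": [0, 0, -0.003], "turn": 0},
  {"xyz": [0, 0, -0.002], "turn": 0},
  {"xyz": [0, 0, 0], "turn": 0},
  {"xyz": [0, 0, 0], "turn": 0},
])

```text
clock: 6.6
tcp_pos: [0.4726, 0.1501, 0.2164]
orientation: [2.014, 2.41, 0.002]
contact_force: [0.1, -0.7, 0.4]
grip_width: 0.0296
```

Call:
apply_moves([
  {"xyz": [0, 0, -0.001], "turn": 0},
  {"xyz": [0, 0, -0.001], "turn": 0},
  {"xyz": [0, 0, 0], "turn": 0},
])

```text
clock: 6.85
tcp_pos: [0.4721, 0.1502, 0.214]
orientation: [2.014, 2.411, 0.001]
contact_force: [-0.1, 0.5, -0.9]
grip_width: 0.0294
```

Call:
apply_moves([
  {"xyz": [0, 0, -0.001], "turn": 0},
  {"xyz": [0, 0, 0], "turn": 0},
  {"xyz": [0, 0, 0], "turn": 0},
])

```text
clock: 7.1
tcp_pos: [0.472, 0.1501, 0.2127]
orientation: [-2.014, -2.411, 0.0]
contact_force: [-0.6, -0.6, 0.5]
grip_width: 0.0294
```

Call:
apply_moves([
  {"xyz": [0, 0, -0.001], "turn": 0},
  {"xyz": [0, 0, 0], "turn": 0},
  {"xyz": [0, 0, 0], "turn": 0},
])

```text
clock: 7.35
tcp_pos: [0.4722, 0.1501, 0.2117]
orientation: [2.014, 2.411, 0.0]
contact_force: [0.6, 0.3, -0.2]
grip_width: 0.0293
```

```bash
python3 - <<'E'
from h import *
s=readout.get_obs();print(s['tcp_pos'],s['contact_force'])
cv2.imwrite("pics/s5.png",cv2.resize(grab_frame("scene")[170:290,250:410,::-1],None,fx=5,fy=5,interpolation=cv2.INTER_CUBIC))
cv2.imwrite("pics/w5.png",grab_frame("wrist")[:,:,::-1])
E
```

```text
[0.47216468 0.15010388 0.21173425] [ 0.58000714  0.28474469 -0.23304508]
```

View pics/s5.png

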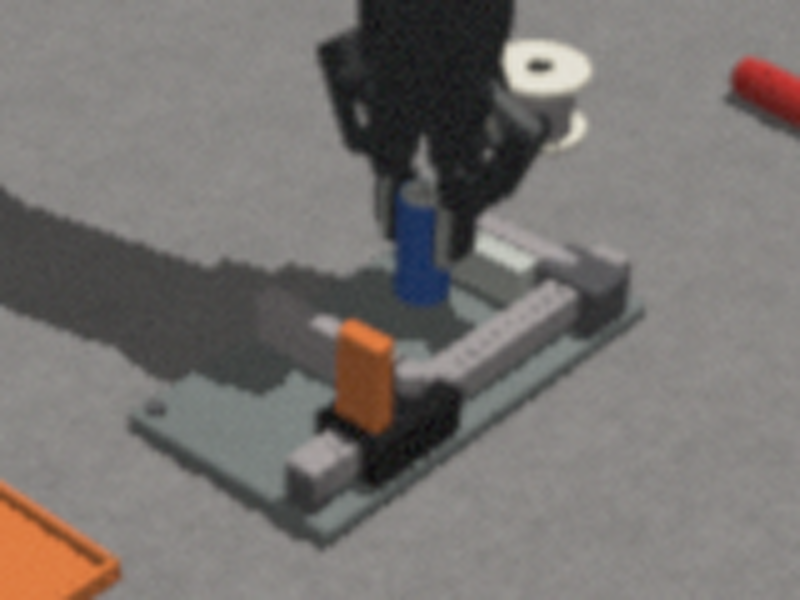

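View pics/w5.png

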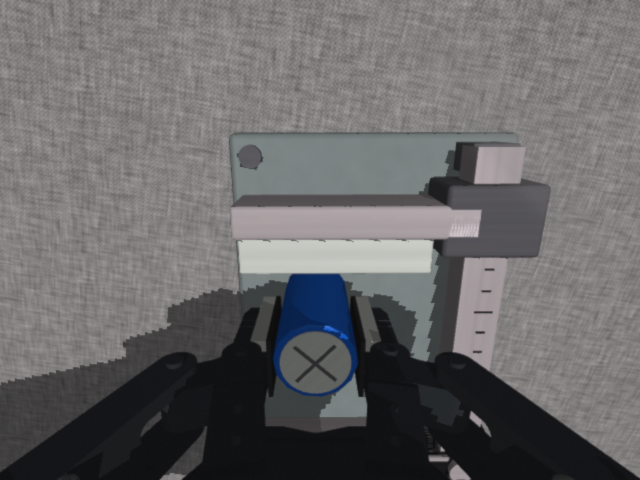

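No contact yet. The can sits clear of the pad, with the pad edge at row 272 in the wrist view. I'll keep lowering.

Call:
apply_moves([
  {"xyz": [0, 0, -0.0007], "turn": 0},
  {"xyz": [0, 0, 0], "turn": 0},
  {"xyz": [0, 0, 0], "turn": 0},
])

```text
clock: 7.7
tcp_pos: [0.4723, 0.15, 0.2116]
orientation: [-2.014, -2.411, -0.001]
contact_force: [-2.0, -0.2, 10.0]
grip_width: 0.0292
```

Call:
apply_moves([
  {"xyz": [0, 0, -0.0007], "turn": 0},
  {"xyz": [0, 0, 0], "turn": 0},
  {"xyz": [0, 0, 0], "turn": 0},
])

```text
clock: 7.95
tcp_pos: [0.4723, 0.15, 0.2116]
orientation: [-2.014, -2.41, -0.001]
contact_force: [-4.8, -1.9, 18.0]
grip_width: 0.0288
```

The can is on the bed. I'll unload and release.

Call:
apply_moves([
  {"xyz": [0, 0, 0.0008], "turn": 0},
  {"xyz": [0, 0, 0.0003], "turn": 0},
  {"xyz": [0, 0, 0], "turn": 0},
])

```text
clock: 8.2
tcp_pos: [0.4722, 0.1501, 0.2117]
orientation: [2.014, 2.411, 0.001]
contact_force: [-1.0, -0.4, 7.1]
grip_width: 0.0294
```

Call:
apply_moves([
  {"xyz": [0, 0, 0], "turn": 0},
  {"xyz": [0, 0, 0], "turn": 0},
  {"xyz": [0, 0, 0], "turn": 0},
  {"xyz": [0, 0, 0], "turn": 0},
  {"xyz": [0, 0, 0], "turn": 0},
  {"xyz": [0, 0, 0], "turn": 0},
], claw=-0.3)

```text
clock: 8.7
tcp_pos: [0.4721, 0.1501, 0.2113]
orientation: [-2.014, -2.411, 0.0]
contact_force: [0.2, 0.1, 0.1]
grip_width: 0.0555
```

```bash
python3 - <<'E'
from h import *
s=readout.get_obs();print(s['tcp_pos'],s['contact_force'],s['grip_width'])
cv2.imwrite("pics/w6.png",grab_frame("wrist")[:,:,::-1])
E
```

```text
[0.47205438 0.15005635 0.21130685] [0.15474025 0.13501317 0.1467946 ] 0.055471824869946375
```

View pics/w6.png

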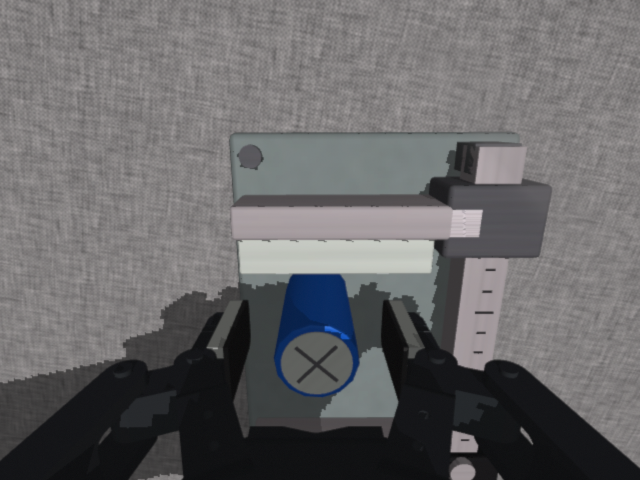

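Released and standing upright with a gap to the pad. I'll rise, then move behind the fin with the fingers shut.

Call:
apply_moves([
  {"xyz": [0, 0, 0.01], "turn": 0},
  {"xyz": [0, 0, 0.02], "turn": 0},
  {"xyz": [0, 0, 0.03], "turn": 0},
  {"xyz": [0, 0, 0.035], "turn": 0},
  {"xyz": [0, 0, 0.025], "turn": 0},
  {"xyz": [0, 0, 0], "turn": 0},
])

```text
clock: 9.25
tcp_pos: [0.4739, 0.1501, 0.3367]
orientation: [2.013, 2.408, 0.013]
contact_force: [0.5, 0.4, 0.1]
grip_width: 0.0552
```

Call:
apply_moves([
  {"xyz": [0.01, -0.015, 0], "turn": 0},
  {"xyz": [0.015, -0.022, 0], "turn": 0},
  {"xyz": [0.018, -0.027, 0], "turn": 0},
  {"xyz": [0.018, -0.027, 0], "turn": 0},
  {"xyz": [0.018, -0.027, 0], "turn": 0},
  {"xyz": [0.012, -0.018, 0], "turn": 0},
  {"xyz": [0.005, -0.007, 0], "turn": 0},
  {"xyz": [0, 0, 0], "turn": 0},
  {"xyz": [0, 0, 0], "turn": 0},
], claw=1)

```text
clock: 10.0
tcp_pos: [0.5677, 0.0076, 0.3311]
orientation: [-2.014, -2.41, 0.0]
contact_force: [-0.5, 0.3, -0.3]
grip_width: -0.0001
```

```bash
python3 - <<'E'
from h import *
s=readout.get_obs();print(s['clock'],s['tcp_pos'],s['contact_force'],s['grip_width'])
m=camera_model("wrist");np.savez("w7",**m)
cv2.imwrite("pics/w7.png",grab_frame("wrist")[:,:,::-1])
im=grab_frame("scene")[:,:,::-1];cv2.imwrite("pics/s7f.png",im)
cv2.imwrite("pics/s7.png",cv2.resize(im[170:290,250:410],None,fx=5,fy=5,interpolation=cv2.INTER_CUBIC))
o=np.array([.50032,.1252]);y=.1804;Rm=np.array([[np.cos(y),-np.sin(y)],[np.sin(y),np.cos(y)]])
print(Rm.T@(s['tcp_pos'][:2]-o))
E
```

```text
10.0 [0.5676547  0.00762281 0.33113603] [-0.51384108  0.30198707 -0.25868504] -0.00011092070245227036
[ 0.04514593 -0.12775055]
```

View pics/w7.png

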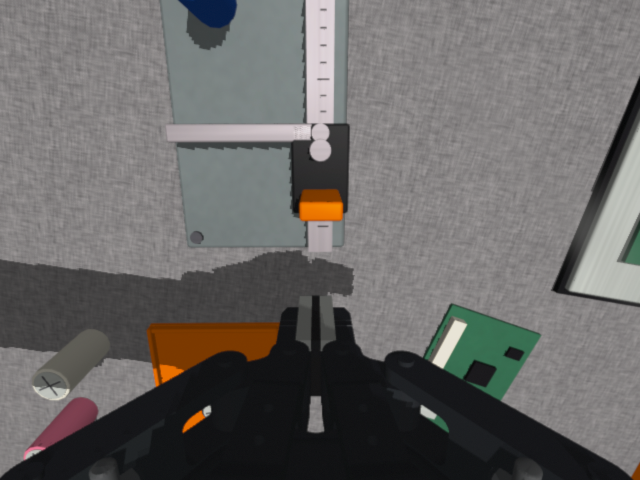

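View pics/s7.png

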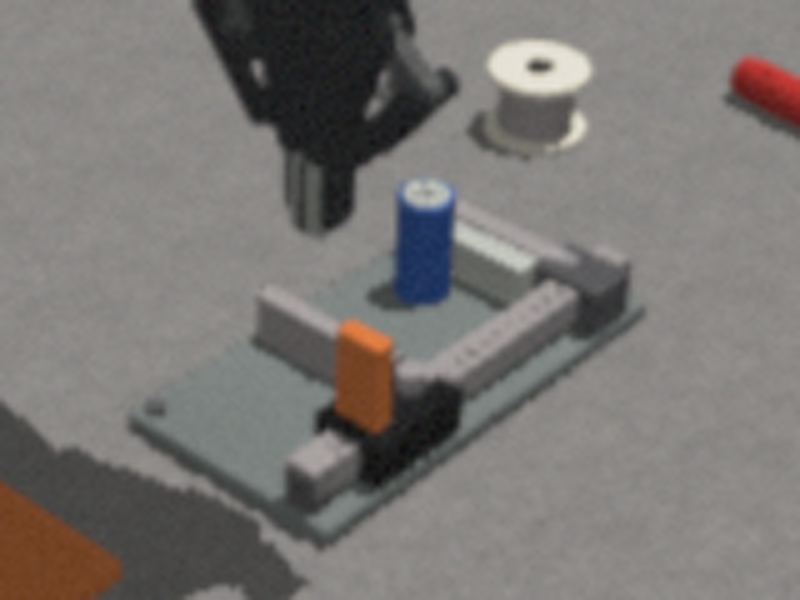

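The can stands alone and upright on the bed. In the wrist view the fin's rear top edge is at row 220, columns 300–342. I'll find where that is relative to the fingers.

```bash
python3 - <<'E'
from h import *
m=dict(np.load("w7.npz"));o=np.array([.50032,.1252]);y=.1804;Rm=np.array([[np.cos(y),-np.sin(y)],[np.sin(y),np.cos(y)]])
for p,z in(((300,220),.088),((342,220),.088),((168,125),.04),((303,124),.04)):
    q=ray(m,p,z);print(p,q,Rm.T@(q[:2]-o))
E
```

```text
(300, 220) [0.55339831 0.03159883 0.088     ] [ 0.03542274 -0.10160569]
(342, 220) [0.57791589 0.03603395 0.088     ] [ 0.06033821 -0.10164156]
(168, 125) [0.45494539 0.06872183 0.04      ] [-0.05477176 -0.04742039]
(303, 124) [0.54439528 0.08551361 0.04      ] [ 0.03623937 -0.04695048]
```

Call:
apply_moves([
  {"xyz": [0.003, 0.0005, -0.02], "turn": 0},
  {"xyz": [0, 0, -0.03], "turn": 0},
  {"xyz": [0, 0, -0.03], "turn": 0},
  {"xyz": [0, 0, -0.018], "turn": 0},
  {"xyz": [0, 0, -0.008], "turn": 0},
  {"xyz": [0, 0, 0], "turn": 0},
  {"xyz": [0, 0, 0], "turn": 0},
])

```text
clock: 10.68
tcp_pos: [0.5711, 0.0083, 0.2259]
orientation: [-2.013, -2.412, -0.0]
contact_force: [-0.1, 0.0, -0.3]
grip_width: -0.0001
```

Call:
apply_moves([
  {"xyz": [-0.0007, 0.004, 0], "turn": 0},
  {"xyz": [-0.0007, 0.004, 0], "turn": 0},
  {"xyz": [-0.0005, 0.003, 0], "turn": 0},
  {"xyz": [-0.0004, 0.002, 0], "turn": 0},
  {"xyz": [-0.0004, 0.002, 0], "turn": 0},
  {"xyz": [-0.0004, 0.002, 0], "turn": 0},
  {"xyz": [-0.0004, 0.002, 0], "turn": 0},
  {"xyz": [-0.0004, 0.002, 0], "turn": 0},
  {"xyz": [-0.0004, 0.002, 0], "turn": 0},
])

```text
clock: 11.43
tcp_pos: [0.567, 0.0305, 0.2256]
orientation: [2.014, 2.41, 0.001]
contact_force: [2.2, -2.6, 1.8]
grip_width: 0.0001
```

```bash
cat >> h.py <<'E'
o=np.array([.50032,.1252]);_y=.1804;Rm=np.array([[np.cos(_y),-np.sin(_y)],[np.sin(_y),np.cos(_y)]])
def cal(p): return Rm.T@(np.asarray(p)[:2]-o)
def look(k):
    s=readout.get_obs();f=s['contact_force'];print(s['clock'],s['tcp_pos'],cal(s['tcp_pos']),"Fcal",Rm.T@f[:2],f[2])
    m=camera_model("wrist");np.savez(k,**m);cv2.imwrite(f"pics/{k}.png",grab_frame("wrist")[:,:,::-1])
E
python3 -c "
from h import *
look('w8')"
```

```text
11.4333 [0.56701124 0.03048632 0.22557926] [ 0.04861516 -0.10514261] Fcal [ 1.65981065 -2.96378056] 1.8021607656924938
```

View pics/w8.png

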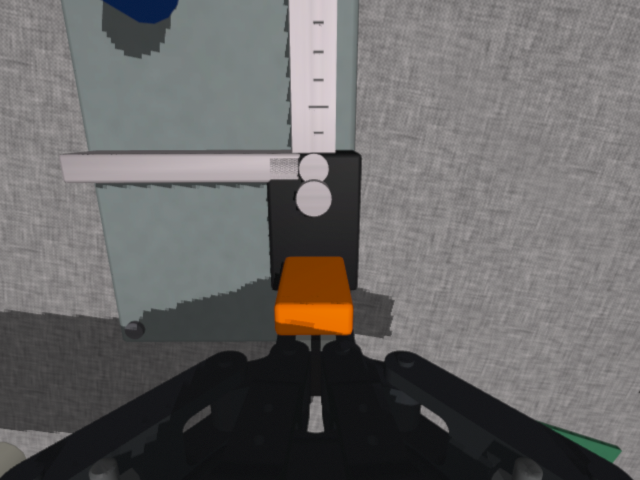

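```bash
python3 -c "
from h import *
m=dict(np.load('w8.npz'))
for p in((64,154),(265,151)): print(cal(ray(m,p,.04)))
print(cal(ray(m,(278,334),.088)),cal(ray(m,(352,333),.088)))"
```

```text
[-0.05459434 -0.03707757]
[ 0.02792596 -0.03605435]
[ 0.03605946 -0.09205881] [ 0.0605248  -0.09173506]
```

The jaw face is at y ≈ -36.5 mm with the TCP at -105, so I expect to meet the can near TCP -54 and the pinch near -48. I'll push to about -62.

Call:
apply_moves([
  {"xyz": [-0.0007, 0.004, 0], "turn": 0},
  {"xyz": [-0.0007, 0.004, 0], "turn": 0},
  {"xyz": [-0.0007, 0.004, 0], "turn": 0},
  {"xyz": [-0.0007, 0.004, 0], "turn": 0},
  {"xyz": [-0.0007, 0.004, 0], "turn": 0},
  {"xyz": [-0.0007, 0.004, 0], "turn": 0},
  {"xyz": [-0.0007, 0.004, 0], "turn": 0},
  {"xyz": [-0.0007, 0.004, 0], "turn": 0},
  {"xyz": [-0.0007, 0.004, 0], "turn": 0},
  {"xyz": [-0.0005, 0.003, 0], "turn": 0},
  {"xyz": [-0.0004, 0.002, 0], "turn": 0},
  {"xyz": [-0.0002, 0.001, 0], "turn": 0},
])

```text
clock: 12.48
tcp_pos: [0.5592, 0.073, 0.2253]
orientation: [-2.013, -2.411, 0.0]
contact_force: [1.5, -2.9, 2.0]
grip_width: -0.0
```

```bash
python3 -c "
from h import *
look('w9')"
```

```text
12.4833 [0.55919643 0.0730153  0.22532814] [ 0.04855784 -0.06190164] Fcal [ 0.91520965 -3.12109378] 1.9738220563615188
```

View pics/w9.png

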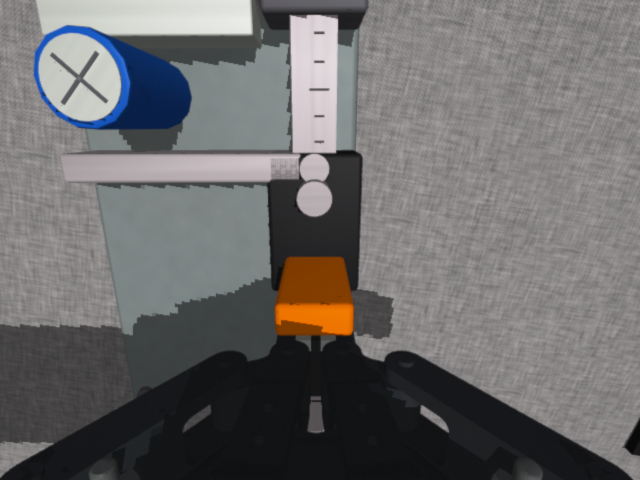

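The jaw face is at row 152 and the can's base edge is near row 128, still clear. I'll go on at 1 mm per row.

Call:
apply_moves([
  {"xyz": [-0.0002, 0.001, 0], "turn": 0},
  {"xyz": [-0.0002, 0.001, 0], "turn": 0},
  {"xyz": [-0.0002, 0.001, 0], "turn": 0},
  {"xyz": [-0.0002, 0.001, 0], "turn": 0},
  {"xyz": [-0.0001, 0.001, 0], "turn": 0},
  {"xyz": [-0.0002, 0.001, 0], "turn": 0},
  {"xyz": [-0.0002, 0.001, 0], "turn": 0},
  {"xyz": [-0.0002, 0.001, 0], "turn": 0},
  {"xyz": [-0.0002, 0.001, 0], "turn": 0},
])

```text
clock: 13.28
tcp_pos: [0.5576, 0.0817, 0.2253]
orientation: [-2.014, -2.411, 0.0]
contact_force: [1.5, -3.4, -1.3]
grip_width: -0.0001
```

```bash
python3 -c "
from h import *
look('w10')"
```

```text
13.2833 [0.55756613 0.0816911  0.22529956] [ 0.04851064 -0.05307412] Fcal [ 0.9027712  -3.61806057] -1.2754900972255825
```

View pics/w10.png

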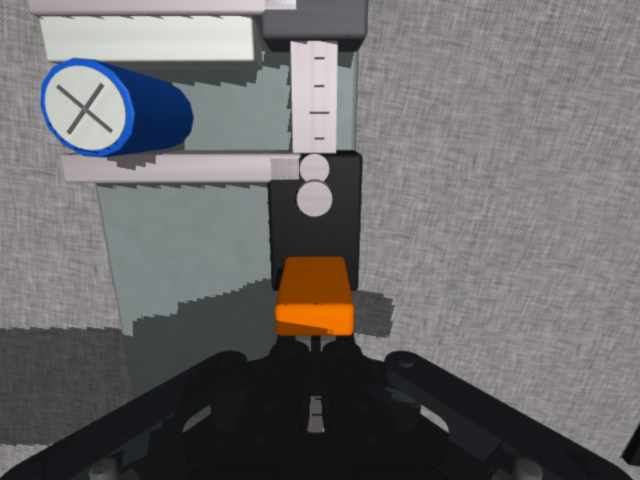

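The jaw has just about reached the can, with 5–6 mm left to the pad. Smaller steps from here.

Call:
apply_moves([
  {"xyz": [-0.0001, 0.0006, 0], "turn": 0},
  {"xyz": [-0.0001, 0.0006, 0], "turn": 0},
  {"xyz": [-0.0001, 0.0006, 0], "turn": 0},
  {"xyz": [-0.0001, 0.0006, 0], "turn": 0},
  {"xyz": [-0.0001, 0.0006, 0], "turn": 0},
])

```text
clock: 13.75
tcp_pos: [0.5571, 0.0845, 0.2253]
orientation: [-2.014, -2.411, 0.001]
contact_force: [0.8, -2.9, -2.3]
grip_width: -0.0
```

```bash
python3 -c "
from h import *
look('w11')"
```

```text
13.75 [0.55707277 0.08452048 0.22531133] [ 0.04853294 -0.05020213] Fcal [ 0.24922425 -2.95349475] -2.278270498533971
```

View pics/w11.png

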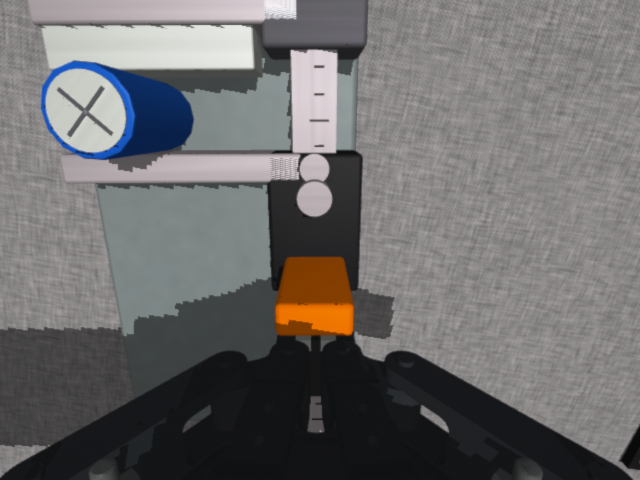

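The can is now moving with the jaw. Continue.

Call:
apply_moves([
  {"xyz": [-0.0001, 0.0005, 0], "turn": 0},
  {"xyz": [-0.0001, 0.0005, 0], "turn": 0},
  {"xyz": [-0.0001, 0.0005, 0], "turn": 0},
])

```text
clock: 14.05
tcp_pos: [0.5568, 0.0861, 0.2253]
orientation: [-2.014, -2.411, 0.0]
contact_force: [0.8, -3.3, -2.5]
grip_width: 0.0001
```

Call:
apply_moves([
  {"xyz": [-0.0001, 0.0004, 0], "turn": 0},
  {"xyz": [-0.0001, 0.0004, 0], "turn": 0},
])

```text
clock: 14.22
tcp_pos: [0.5566, 0.0865, 0.2253]
orientation: [2.014, 2.411, -0.001]
contact_force: [1.1, -4.8, -2.2]
grip_width: 0.0001
```

```bash
python3 -c "
from h import *
look('w12')"
```

```text
14.2167 [0.55662893 0.08654152 0.22532207] [ 0.04845893 -0.04813425] Fcal [ 0.23562371 -4.93770443] -2.2384290505335374
```

View pics/w12.png

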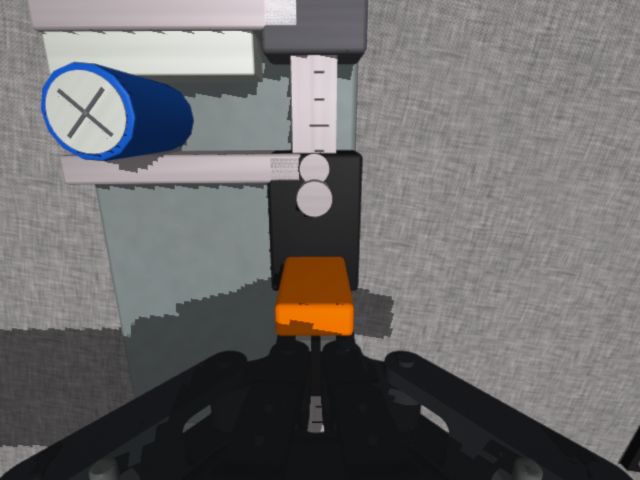

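The force may be starting to rise (-4.9 N), and the pad edge is now close to the can. I'll wait a little for a clean reading, then step.

Call:
apply_moves([
  {"xyz": [0, 0, 0], "turn": 0},
  {"xyz": [0, 0, 0], "turn": 0},
])

```text
clock: 14.43
tcp_pos: [0.5566, 0.0865, 0.2253]
orientation: [2.014, 2.411, -0.001]
contact_force: [0.6, -4.9, -2.1]
grip_width: -0.0
```

Call:
apply_moves([
  {"xyz": [0, 0.0003, 0], "turn": 0},
  {"xyz": [0, 0, 0], "turn": 0},
])

```text
clock: 14.6
tcp_pos: [0.5566, 0.0867, 0.2253]
orientation: [2.014, 2.41, -0.001]
contact_force: [1.2, -4.6, -2.3]
grip_width: -0.0001
```

Call:
apply_moves([
  {"xyz": [0, 0.0003, 0], "turn": 0},
  {"xyz": [0, 0, 0], "turn": 0},
])

```text
clock: 14.77
tcp_pos: [0.5566, 0.0868, 0.2253]
orientation: [2.015, 2.41, -0.001]
contact_force: [1.1, -6.2, -2.4]
grip_width: -0.0002
```

Call:
apply_moves([
  {"xyz": [0, 0.0003, 0], "turn": 0},
  {"xyz": [0, 0, 0], "turn": 0},
])

```text
clock: 14.93
tcp_pos: [0.5566, 0.0869, 0.2253]
orientation: [2.015, 2.41, -0.001]
contact_force: [0.7, -6.2, -2.5]
grip_width: -0.0004
```

```bash
python3 -c "
from h import *
look('w13')"
```

```text
14.9333 [0.55660803 0.08693861 0.22532852] [ 0.04850961 -0.04773986] Fcal [-0.4425354  -6.24345904] -2.5394998911044984
```

View pics/w13.png

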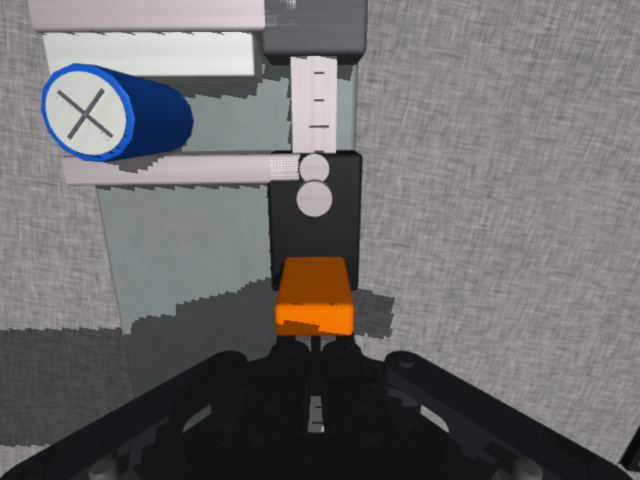

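Call:
apply_moves([
  {"xyz": [0, 0.0004, 0], "turn": 0},
  {"xyz": [0, 0, 0], "turn": 0},
])

```text
clock: 15.15
tcp_pos: [0.5566, 0.0872, 0.2253]
orientation: [2.015, 2.41, -0.002]
contact_force: [0.5, -7.6, -2.9]
grip_width: 0.0003
```

Call:
apply_moves([
  {"xyz": [0, 0.0003, 0], "turn": 0},
  {"xyz": [0, 0, 0], "turn": 0},
])

```text
clock: 15.32
tcp_pos: [0.5566, 0.0872, 0.2253]
orientation: [2.015, 2.409, -0.002]
contact_force: [0.8, -7.6, -1.9]
grip_width: 0.0001
```

About 7.6 N of push less 3 N of slider friction leaves about 4.5 N on the can. I'll back straight off and rise.

Call:
apply_moves([
  {"xyz": [0, -0.0005, 0], "turn": 0},
  {"xyz": [0.0001, -0.0005, 0], "turn": 0},
  {"xyz": [0.0001, -0.0005, 0], "turn": 0},
  {"xyz": [0.0001, -0.001, 0], "turn": 0},
  {"xyz": [0.0003, -0.002, 0], "turn": 0},
  {"xyz": [0.0007, -0.004, 0], "turn": 0},
  {"xyz": [0.0014, -0.008, 0], "turn": 0},
  {"xyz": [0.0014, -0.008, 0.01], "turn": 0},
  {"xyz": [0, 0, 0.03], "turn": 0},
  {"xyz": [0, 0, 0.04], "turn": 0},
  {"xyz": [0, 0, 0.03], "turn": 0},
  {"xyz": [0, 0, 0], "turn": 0},
])

```text
clock: 16.32
tcp_pos: [0.5632, 0.0624, 0.3423]
orientation: [2.013, 2.404, 0.014]
contact_force: [1.0, -0.1, 0.8]
grip_width: -0.0
```

```bash
python3 - <<'E'
from h import *
look('w14')
im=grab_frame("scene")[:,:,::-1];cv2.imwrite("pics/s14f.png",im)
cv2.imwrite("pics/s14.png",cv2.resize(im[170:290,250:410],None,fx=5,fy=5,interpolation=cv2.INTER_CUBIC))
E
```

```text
16.3167 [0.56315023 0.0624008  0.34226217] [ 0.05054299 -0.07305329] Fcal [ 0.93954501 -0.31025688] 0.7940811802915384
```

View pics/w14.png

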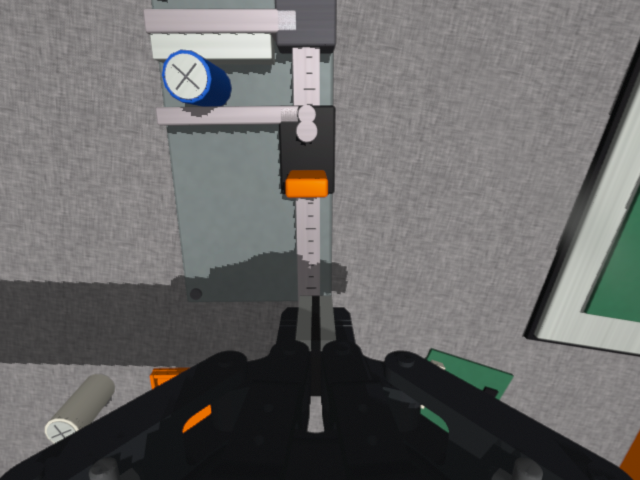

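View pics/s14.png

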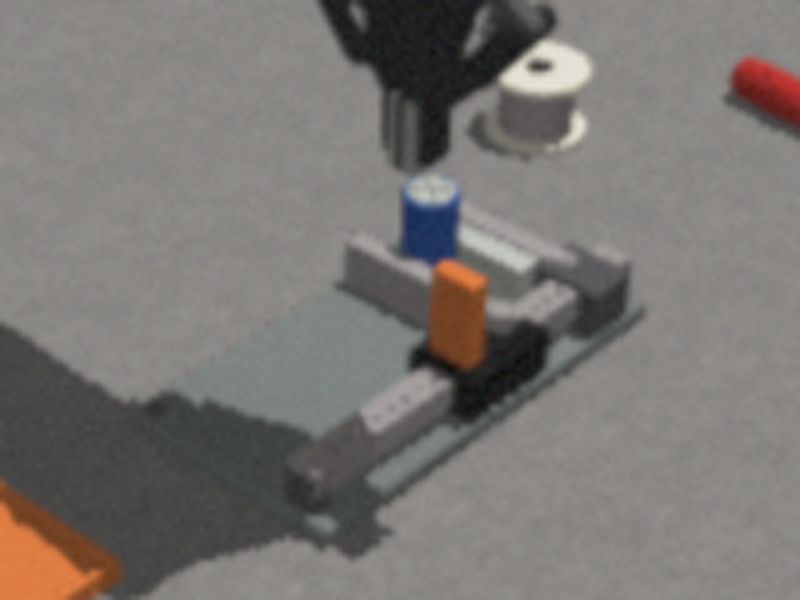

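The can is upright between the jaws and the fin is clear. I'll check that the jaw gap matches 30 mm, that the can is vertical, and that the bystanders haven't moved.

```bash
python3 - <<'E'
from h import *
im=cv2.imread("pics/w14.png");cv2.imwrite("pics/c14.png",cv2.resize(im[0:140,130:350],None,fx=3.6,fy=3.6,interpolation=cv2.INTER_CUBIC))
m=dict(np.load("w14.npz"))
for n,p,z in(("pad",(153,58),.038),("pad",(271,58),.038),("jaw",(159,110),.04),("jaw",(275,107),.04),("captop",(187,77),.072)):
    q=ray(m,p,z);print(n,q[:2],cal(q).round(4))
a=cv2.imread("pics/s7f.png").astype(int);b=cv2.imread("pics/s14f.png").astype(int)
cv2.imwrite("pics/d.png",np.abs(a-b).max(2).clip(0,255).astype(np.uint8))
E
```

```text
pad [0.43716137 0.16494188] [-0.055   0.0504]
pad [0.51491617 0.17895291] [0.024  0.0503]
jaw [0.44357599 0.13267846] [-0.0545  0.0175]
jaw [0.52220275 0.14873503] [0.0258 0.0192]
captop [0.4714258  0.15502684] [-0.0231  0.0345]
```

View pics/c14.png

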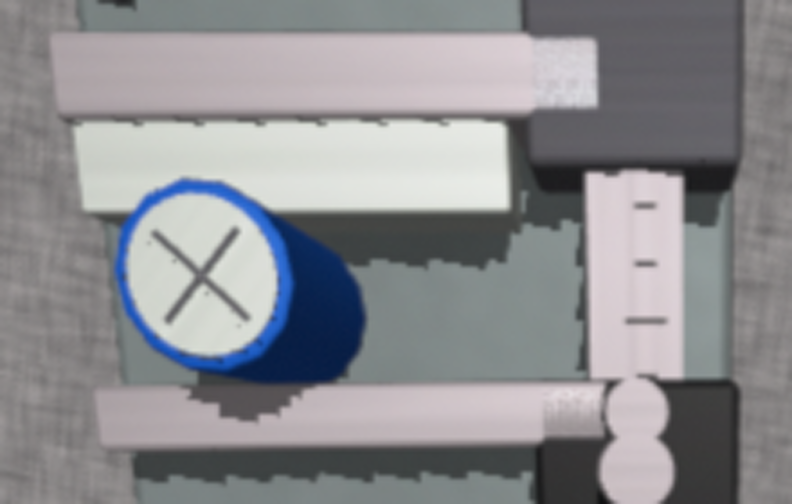

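View pics/s14f.png

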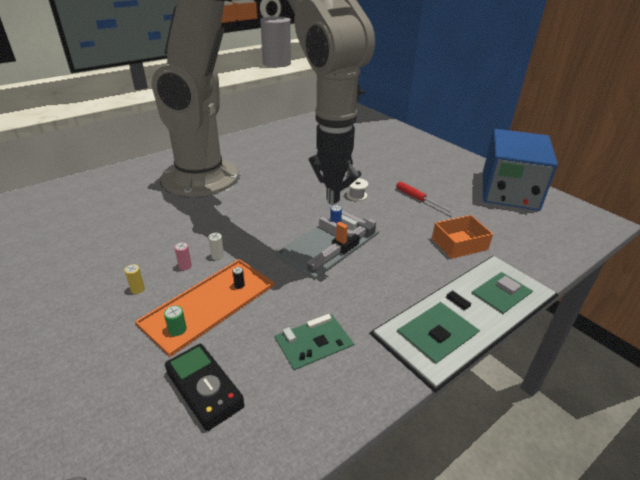

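Call:
apply_moves([
  {"xyz": [0, 0, 0], "turn": 0},
  {"xyz": [0, 0, 0], "turn": 0},
  {"xyz": [0, 0, 0], "turn": 0},
])

```text
clock: 16.67
tcp_pos: [0.5603, 0.0638, 0.3343]
orientation: [-2.013, -2.41, 0.003]
contact_force: [-0.5, 0.0, 0.5]
grip_width: 0.0001
```

```bash
python3 - <<'E'
from h import *
look('w15')
im=cv2.imread("pics/w15.png");m=dict(np.load("w15.npz"))
cv2.imwrite("pics/c15.png",cv2.resize(im[0:140,130:350],None,fx=3.6,fy=3.6,interpolation=cv2.INTER_CUBIC))
g=cv2.cvtColor(im,cv2.COLOR_BGR2GRAY).astype(int)
for u in(165,175,240,250,260,268):
    d=np.diff(g[:,u]); print(u,"rises",[(i,d[i]) for i in np.argsort(-d)[:4]],"falls",[(i,d[i]) for i in np.argsort(d)[:4]])
E
```

```text
16.6667 [0.5603242  0.063835   0.33427608] [ 0.04802016 -0.07113531] Fcal [-0.52790052  0.13003206] 0.5407841292791475
165 rises [(np.int64(32), np.int64(57)), (np.int64(367), np.int64(40)), (np.int64(33), np.int64(39)), (np.int64(374), np.int64(27))] falls [(np.int64(58), np.int64(-52)), (np.int64(59), np.int64(-45)), (np.int64(283), np.int64(-40)), (np.int64(381), np.int64(-35))]
175 rises [(np.int64(34), np.int64(53)), (np.int64(368), np.int64(47)), (np.int64(32), np.int64(47)), (np.int64(134), np.int64(39))] falls [(np.int64(56), np.int64(-51)), (np.int64(126), np.int64(-44)), (np.int64(372), np.int64(-39)), (np.int64(88), np.int64(-39))]
240 rises [(np.int64(33), np.int64(82)), (np.int64(32), np.int64(42)), (np.int64(7), np.int64(37)), (np.int64(74), np.int64(29))] falls [(np.int64(58), np.int64(-70)), (np.int64(125), np.int64(-50)), (np.int64(57), np.int64(-42)), (np.int64(262), np.int64(-38))]
250 rises [(np.int64(32), np.int64(101)), (np.int64(73), np.int64(46)), (np.int64(134), np.int64(44)), (np.int64(7), np.int64(38))] falls [(np.int64(58), np.int64(-72)), (np.int64(125), np.int64(-51)), (np.int64(57), np.int64(-45)), (np.int64(59), np.int64(-35))]
260 rises [(np.int64(33), np.int64(95)), (np.int64(72), np.int64(49)), (np.int64(133), np.int64(44)), (np.int64(7), np.int64(36))] falls [(np.int64(58), np.int64(-73)), (np.int64(125), np.int64(-49)), (np.int64(57), np.int64(-47)), (np.int64(31), np.int64(-39))]
268 rises [(np.int64(32), np.int64(88)), (np.int64(74), np.int64(44)), (np.int64(132), np.int64(42)), (np.int64(107), np.int64(36))] falls [(np.int64(58), np.int64(-74)), (np.int64(57), np.int64(-48)), (np.int64(125), np.int64(-47)), (np.int64(124), np.int64(-35))]
```

View pics/c15.png

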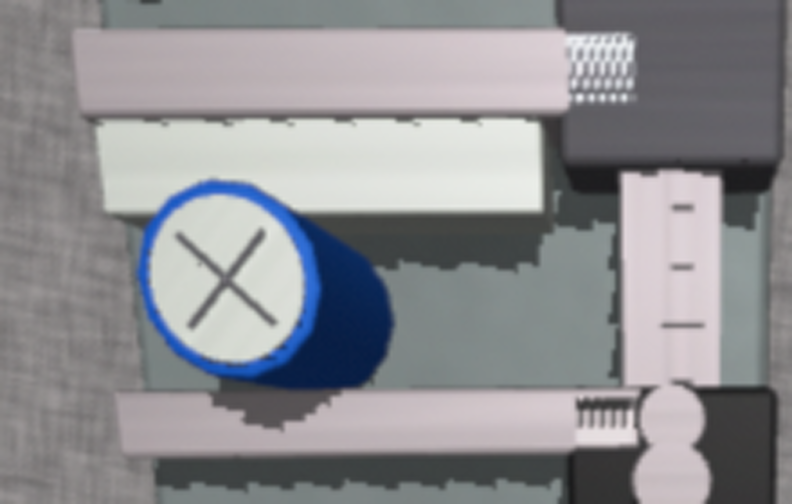

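The jaw leans about 0.9 px per 100 px against the level pad. That is about 0.008 rad, which the spring turns into about 3–4 N on the can. It matches the force readings and is well under 0.03 rad. The jaw gap measures about 31 mm, as expected. Nothing is touching the robot, so I'll hand in.

```bash
python3 -c "
from h import *
print(r.hand_in())"
```

```text
the job is handed in; nothing more can be done
None
```

I stood the blue capacitor on the caliper bed, let go of it, and closed the sliding jaw on it by pushing the orange fin. I then backed off and handed in at about 17 s; no verdict was reported.

**What I did:** I gripped the can in the tray, lowered it onto the bed until it touched (18 N at most on the wrist), unloaded and released it. With shut fingers I pushed the fin, finishing in steps of about 0.3 mm, until the push rose from about 3 N (slider friction) to 7.6 N. That puts about 4.5 N on the can at its highest.

**What the last checks showed:**
- **Can:** upright in the pictures and between the pad and the jaw, at about x = -23, y = 34.5 mm in the caliper's frame.
- **Jaw tilt:** about 0.008 rad from the picture, which would mean roughly 3–4 N still held after I let go. I had no direct reading of that force.
- **Robot:** clear of everything, with the contact force reading at noise level.
- **Bystanders:** none of them looked moved in the scene picture; I did not measure them.

**What disagreed:** the jaw gap measured 31–33 mm, not 30, in a picture taken while the arm was still settling. In the settled picture it was about 31 mm by a rough pixel scaling, within the calibration error. The caliper's position also differed by 3 mm in x between the top and wrist views, so I shifted the placement to allow for it.

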